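# Dry-lay a drain run

## Task

Lay out the drain run dry on the three rubber pads between the two clamped pipe ends, each fitting in the middle of its pad and in line with the pipes: the straight coupling next to the thick pipe, the tee between the other two with its branch pointing up, and the reducer next to the thin pipe, flat side down and its narrow end towards the thin pipe. Then set the clean-out plug upright, fully seated, in the mouth on top of the tee. Leave the cement can where it stands.

Things in the scene. Friction and masses are not known exactly. Their poses are not given: they have to be found in the camera images.
- coupling: loose white straight coupling lying level: tube 70 mm long, 45 mm in diameter, with an octagonal band 48 mm across flats round its middle 32 mm, on which it rests; ends alike. The band has upright flats facing y and -y, 48 mm apart. Origin on the tube's axis at mid-length, 24 mm above what it rests on; x along the tube, z up. 0.1 kg.
- tee: loose white tee, branch up: level barrel 76 mm long, 48 mm high; the branch above has an octagonal collar 52 mm across flats from 52 to 78 mm up, flats facing x and y (grip it there; barrel top below it is 46 mm up). Its open mouth is 40 mm wide, 26 mm deep. Origin: centre of underside, below the branch; x along barrel, z up. 0.18 kg.
- reducer: loose white flat-bottomed reducer 70 mm long, lying level: wide octagonal end 48 mm wide and high (x -35 to +3 mm), narrow octagonal end 34 mm wide and high (x +13 to +35), neck between. Grip the wide end's upright flats (facing y, 48 mm apart) at x about -15. Origin: centre of underside at mid-length; x towards the narrow end, z up. 0.09 kg.
- plug: loose white clean-out plug standing on its spigot: spigot 30 mm diameter (0 to 14 mm up), flange 56 mm diameter (14 to 22), square boss 24 mm wide to grip (22 to 46), sides facing x and y. Origin: centre of the spigot's underside, z up. 0.06 kg. Seated, its flange rests on the tee's rim and its origin is 64 mm above the tee's.
- thick_pipe: thick pipe end: white pipe 50 mm in diameter, 100 mm long, clamped in wooden saddles, fixed, at either end of the board. Origin: centre of the saddles' underside, 12 mm above the worktop, midway along the pipe, 205 mm from the middle pad's centre; pipe axis 36 mm above origin. y along the pipe and the run, z up.
- thin_pipe: thin pipe end: as the thick one, but the pipe is 32 mm in diameter; at the other end of the run, 410 mm from the thick pipe's origin. Same axes and origin.
- pad_a: fixed dark rubber pad on the plywood layout board, 80 mm along the run, 60 mm across, 4 mm thick. Origin: centre of its underside, 12 mm above the worktop; pad top 16 mm above the worktop. y along the run, z up. One of the two outer pads, 100 mm from the middle pad and 105 mm from the nearer pipe's origin; either pipe may be the one beside it.
- pad_mid: fixed dark rubber pad on the plywood layout board, 80 mm along the run, 60 mm across, 4 mm thick. Origin: centre of its underside, 12 mm above the worktop; pad top 16 mm above the worktop. y along the run, z up. The middle pad.
- pad_b: fixed dark rubber pad on the plywood layout board, 80 mm along the run, 60 mm across, 4 mm thick. Origin: centre of its underside, 12 mm above the worktop; pad top 16 mm above the worktop. y along the run, z up. The other outer pad, 100 mm from the middle pad; either pipe may be the one beside it.
- cement_can: loose small closed pale metal can with a brown label, 56 mm in diameter, 75 mm tall, standing upright among the fittings; leave it alone. Origin: centre of its underside, z up.
Not all that is in view belongs to the job. What is shaped like the plug but orange or purple is not meant. What is shaped like the coupling but red is not meant.

How it is judged (in metres and radians):
At the end, for the whole second after the job is handed in: Coupling beside thick pipe, tee mid, reducer beside thin pipe: within 13 mm of pad centres, 0.22 rad of the run, level; branch up; reducer flat side down, narrow end to thin pipe; plug upright in tee within 8 mm, flange within 5 mm of rim; all at rest; can upright, moved under 30 mm ((horizontal distance between coupling and pad_a below 0.013 m or horizontal distance between coupling and pad_b below 0.013 m) and horizontal distance between coupling and thick_pipe below 0.15 m and (horizontal distance between reducer and pad_a below 0.013 m or horizontal distance between reducer and pad_b below 0.013 m) and horizontal distance between reducer and thin_pipe below 0.15 m and horizontal distance between tee and pad_mid below 0.013 m and angle between the x axis of each of coupling, tee, reducer and the y axis of thick_pipe, either way round below 0.22 rad and height (world z) of coupling between 0.034 and 0.046 m and height (world z) of tee between 0.011 and 0.022 m and height (world z) of reducer between 0.011 and 0.022 m and angle between coupling's own x axis and vertical between 1.45 and 1.69 rad and angle between each of tee, reducer, plug's own z axis and vertical below 0.12 rad and x of thin_pipe in the frame of reducer above 0.05 m and horizontal distance between plug and tee below 0.008 m and z of plug in the frame of tee between 0.058 and 0.069 m and linear speed of each of coupling, tee, reducer, plug below 0.02 m/s and angle between cement_can's own z axis and vertical below 0.2 rad and distance of cement_can from where it was at the start of the episode below 0.03 m); the robot touches nothing.
It fails at once if the cement can is knocked over (angle between cement_can's own z axis and vertical above 0.6 rad).
It also fails if it takes over 112 s, if anything falls off the work surface, if the arm or the gripper's body presses on something with over 40 N, if the wrist force passes 120 N, or if a joint passes its speed limit or range.

## Robot

A 6-joint arm with a two-finger parallel gripper is mounted at the origin on the work surface. World frame = base frame: x ahead of the robot, y to its left, z up, the work surface at z = 0. Lengths are in mm, angles in rad, forces in N, time in s.
With the tool pointing down it reaches from about 375 to 975 mm from the base axis. Payload 3.8 kg.
Tool frame: the origin (TCP) lies midway between the tips of the shut fingers; the grasp point (between the pads) lies 19 mm behind it; z points along the fingers, y is the line along which they close (so a half turn about z gives the same grasp; the last joint's range is limited). The gripper opens to 85 mm and grips with 20 to 120 N. Pads are 22 mm wide; open, the fingers measure 114 mm over their backs; the gripper's body (76 mm by 85 mm) begins 54 mm behind the grasp point. The pads swing forward as they close: fully open they stand 13 mm farther back than shut.
Start: joints at [-1.317, 0.264, 1.604, -0, 1.274, -0.037], TCP at [193.53, -646.656, 231.28] pointing down, gripper open.
Joint ranges: [-2.63, 2.63], [-0.94, 2.18], [0.31, 2.57], [-1.31, 4.45], [0, 2.66], [-2.55, 2.55]. Speed limits (rad/s): [2.57, 2.57, 3.14, 3.14, 3.14, 3.14].

## Interface

Orientations are given as a rotation vector (axis times angle).
In Python, from station import bot gives the robot as it stands.
- The arm moves only by the tool carry_out, never from a script. Its argument "plan" is a list of rows, each a list of 3 entries, a list of its own where there are three numbers: the shift along the world's x, y, z in units of 30 mm (1.0 is 30 mm), then the turn about the world's z in units of 5 degrees (1.0 is 5 degrees), then the opening, from -1 (shut) to 1 (fully open). A call has 1 to 12 rows; each row shifts and turns the commanded pose from where the row before left it; what a row does not reach is not made up. A row lasts 1/12 s, in which the tool goes at most 41.7 mm and 7.16 degrees, less where a joint would pass 70% of its speed; a pose out of reach is approached as far as the arm can. A call is refused whole if a number of a shift passes 1 or a number of a turn 1, either way. A call with a gripper value outside its range is refused whole. The fingers move at their own pace and stop on an object; "grip_force" is the grip in N (left out, the last holds). Time passes only in rows, so rows that do not move let the fingers close. It gives the time, the measured TCP pose, the force, the opening and the grip force at its end, in the units of the state.
- bot.state(): the state, without advancing time (a new reading comes with each control period).
- bot.read_camera(name): name is "side" or "top"; returns (picture, depth): 420x560x3 uint8, red, green, blue; 420x560 float32, mm along the optical axis (not along the pixel's ray), 0 where there is no reading.
- bot.camera_info(name): a dict with "fov_y" (degrees; the focal length in pixels is half the picture's height over the tangent of half this angle, whatever the lens; pixels are square), "cx", "cy" (the principal point, pixels), "dist_coeffs" ([k1, k2, p1, p2, k3] as OpenCV has them; the pictures are not rectified), "extrinsics" (4x4, takes a point from camera to world coordinates). Camera axes: x right, y up, looking along -z (the intrinsics and any distortion apply to the point x, -y, -z); pixel columns grow to the right and rows downward; lengths in mm; the calibration is good to about 2 mm. A picture is of the moment at which its call begins. camera_info takes no time and is no camera call.
- bot.finish_job(): hands the job in; it is judged then, once.
The state is a dict: "t": time; "q": joint angles; "joint_vel": joint speeds; "effort": joint torques, N m; "tool_pos": TCP position; "eef_rot": TCP orientation; "force": force on the tool from outside, world axes, zero at the start; "wrist_torque": the same for the moment, N m; "width": opening from 0.0 (shut) to 1.0 (fully open); "grip_force": force on a finger pad.
Only numpy, scipy, OpenCV 4.12 (cv2) and the standard library are available. Lean on these libraries where they do the work, as an engineer would, in place of code of your own. Each camera call takes 0.05 s, during which the arm holds its last target. There are 200 camera calls.

## Working session

There is one attempt and no reset: what is moved stays moved. The work goes in short steps, Python scripts to look and compute and a tool call to move; the robot and the scene stay as the last step left them, time stands still between calls to the robot, and variables do not carry over. Pictures are saved under pics/ and viewed, at most 14 in all, crops included, and the job is handed in when it is done.

Besides the shell and the picture viewer there is one more tool, called as name(argument=value, ...), one argument or row to a line, values as JSON. carry_out: Moves the arm, as the interface text tells. Its arguments: {"type":"object","properties":{"plan":{"type":"array"},"grip_force":{"type":"number"}},"required":["plan"]}

```bash
mkdir -p pics; ls; cat > h.py <<'E'
import numpy as np, cv2
from station import bot
def cam(n):
    p,d=bot.read_camera(n); np.savez(f'/tmp/{n}.npz',p=p,d=d); return p,d
def K(n):
    i=bot.camera_info(n); f=210/np.tan(np.radians(i['fov_y'])/2)
    return np.array([[f,0,i['cx']],[0,f,i['cy']],[0,0,1]]),np.array(i['dist_coeffs'],float),np.array(i['extrinsics'])
def rays(n,uv):
    k,dc,E=K(n); u=cv2.undistortPoints(np.array(uv,np.float64).reshape(-1,1,2),k,dc)[:,0]
    d=np.c_[u[:,0],-u[:,1],-np.ones(len(u))]
    return E[:3,3],d@E[:3,:3].T
def plane(n,uv,z):
    o,d=rays(n,uv); return o+d*((z-o[2])/d[:,2])[:,None]
def cloud(n,d):
    v,u=np.mgrid[:420,:560]; o,r=rays(n,np.c_[u.ravel(),v.ravel()])
    return (o+r*d.ravel()[:,None]).reshape(420,560,3)
E
python3 - <<'E'
from h import *
for n in('top','side'):
    p,d=cam(n); cv2.imwrite(f'pics/{n}0.png',p[:,:,::-1]); i=bot.camera_info(n); print(i,d.min(),d.max())
s=bot.state();print(s)
E
```

```text
pics
{'fov_y': 43.91754323776604, 'cx': 284.4993005925899, 'cy': 204.1206917302824, 'dist_coeffs': array([-0.06991195,  0.        ,  0.        ,  0.        ,  0.        ]), 'extrinsics': array([[ 8.62086223e-03,  9.92392468e-01, -1.22812336e-01,
         4.16267006e+02],
       [-9.99956986e-01,  8.97579915e-03,  2.33709470e-03,
        -7.52948147e+00],
       [ 3.42165404e-03,  1.22786905e-01,  9.92427160e-01,
         1.18831202e+03],
       [ 0.00000000e+00,  0.00000000e+00,  0.00000000e+00,
         1.00000000e+00]])} 0.0 2073.9802
{'fov_y': 43.60167310659229, 'cx': 284.7546052476902, 'cy': 212.96977380192, 'dist_coeffs': array([-0.0447415,  0.       ,  0.       ,  0.       ,  0.       ]), 'extrinsics': array([[ 9.97406259e-01,  4.37342051e-02, -5.71670743e-02,
         4.90889968e+02],
       [-7.15038501e-02,  6.93008447e-01, -7.17374722e-01,
        -8.56790248e+02],
       [ 8.24345216e-03,  7.19601703e-01,  6.94338127e-01,
         8.93978349e+02],
       [ 0.00000000e+00,  0.00000000e+00,  0.00000000e+00,
         1.00000000e+00]])} 0.0 3308.828
{'t': 0.1, 'q': array([-1.31691706e+00,  2.64711149e-01,  1.60524857e+00,  2.21076635e-07,
        1.27370656e+00, -3.68798288e-02]), 'joint_vel': array([ 0.0002004 , -0.00032222, -0.00238277, -0.00108073, -0.00090975,
        0.0021211 ]), 'effort': array([-7.37548680e-05, -5.16706645e+01, -3.68588984e+01,  6.94700429e-05,
        6.31670919e-03, -3.52664142e-05]), 'tool_pos': array([ 193.35224343, -646.01787703,  230.0580547 ]), 'eef_rot': array([-3.10641226e+00, -4.54817451e-01,  3.52154611e-04]), 'force': array([-0.15824814, -0.02219616, -0.33880723]), 'wrist_torque': array([ 0.04452443, -0.05291663, -0.00319721]), 'grip_force': 0.0, 'width': 1.002953087519645}
```

View pics/top0.png

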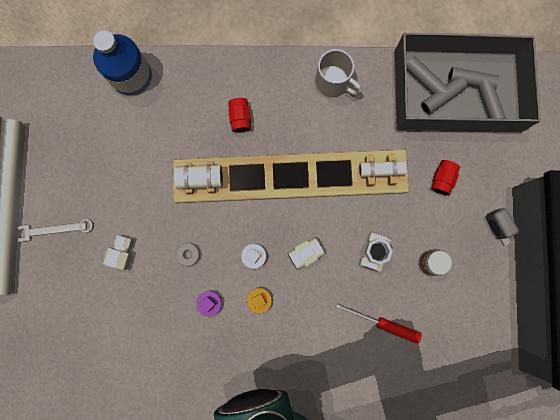

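View pics/side0.png

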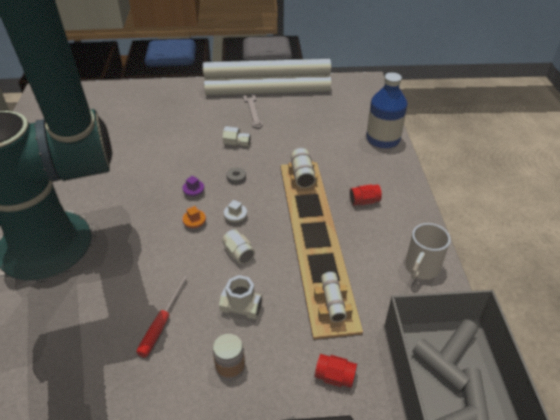

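The top view shows these items:
- **Thick pipe:** (197,177). The thin pipe is at (383,170), and the pads are at (248,177), (291,175) and (334,173).
- **Plug candidates:** white (254,256), purple (208,303), orange (260,299), and a grey washer at (188,254). I choose the white one.
- **Coupling candidates:** white (307,253), red (240,114) and (446,177). I choose the white one.
- **Tee:** (377,252).
- **Reducer:** (118,252), with its narrow end at upper right.
- **Can:** (437,263), to be left alone.

```bash
cat > meas.py <<'E'
from h import *
d0=np.load('/tmp/top.npz'); p,d=d0['p'],d0['d']; C=cloud('top',d)
hsv=cv2.cvtColor(p,cv2.COLOR_RGB2HSV)
R=dict(plug=(238,240,270,272),coup=(285,235,330,275),tee=(358,230,398,275),red=(100,232,136,275),can=(418,245,455,280),thick=(176,162,220,192),thin=(362,158,405,182))
Z=dict(plug=[(18,26),(40,50)],coup=[(15,60),(38,60)],tee=[(15,55),(70,85)],red=[(10,60),(42,60),(25,39)],can=[(68,80)],thick=[(60,80)],thin=[(56,80)])
for n,(a,b,c,e) in R.items():
    P=C[b:e,a:c].reshape(-1,3); 
    for lo,hi in Z[n]:
        Q=P[(P[:,2]>lo)&(P[:,2]<hi)]
        if len(Q)<4: print(n,lo,hi,len(Q)); continue
        r=cv2.minAreaRect(Q[:,:2].astype(np.float32))
        print(n,lo,hi,len(Q),'mean',Q.mean(0).round(1),'rect',np.round(r[0],1),np.round(r[1],1),round(r[2],1),'zmed',np.median(Q[:,2]).round(1))
# pads: dark mask
m=((hsv[...,2]<60)).astype(np.uint8); m[:150]=0;m[200:]=0;m[:,:225]=0;m[:,360:]=0
nn,l,s,c=cv2.connectedComponentsWithStats(m)
for i in range(1,nn):
    if s[i,4]>200:
        uv=np.argwhere(l==i)[:,::-1]; w=plane('top',uv,16)[:,:2]; r=cv2.minAreaRect(w.astype(np.float32)); print('pad',c[i].round(1),w.mean(0).round(1),np.round(r[0],1),np.round(r[1],1),round(r[2],1))
print('table z',np.median(C[210:230,200:400,2]))
cv2.imwrite('pics/crop.png',cv2.resize(p[225:285,95:295,::-1],None,fx=4,fy=4,interpolation=2))
cv2.imwrite('pics/crop2.png',cv2.resize(p[225:285,280:480,::-1],None,fx=4,fy=4,interpolation=2))
a=cv2.imread('pics/crop.png');b=cv2.imread('pics/crop2.png');cv2.imwrite('pics/crops.png',np.vstack([a,b]))
E
python3 meas.py
```

```text
plug 18 26 337 mean [442.6  58.3  21.9] rect [443.4  59. ] [53.4 53.6] 0.6 zmed 22.0
plug 40 50 120 mean [442.9  58.2  45.5] rect [442.9  58.6] [24.2 23.8] 55.1 zmed 45.6
coup 15 60 670 mean [449.4 -57.9  42.4] rect [449.6 -58.1] [47.9 70.2] 30.6 zmed 43.5
coup 38 60 526 mean [449.5 -57.5  44.7] rect [449.5 -58.2] [46.6 70.2] 31.5 zmed 45.0
tee 15 55 525 mean [ 452.9 -210.    45.2] rect [ 454.7 -212.3] [49.7 74.7] 70.3 zmed 48.0
tee 70 85 227 mean [ 454.8 -212.7   77.4] rect [ 454.6 -212.7] [51.8 50.3] 67.7 zmed 77.6
red 10 60 649 mean [446.6 356.6  36.7] rect [450.7 359.4] [48.3 71. ] 73.3 zmed 36.4
red 42 60 227 mean [434.9 362.9  46.9] rect [434.4 361.9] [34.9 37.9] 75.8 zmed 46.7
red 25 39 303 mean [455.7 354.6  32.7] rect [450.7 359.4] [48.3 71. ] 73.3 zmed 33.1
can 68 80 468 mean [ 431.9 -342.8   74.9] rect [ 431.7 -342.9] [51.1 51.5] 39.2 zmed 74.9
thick 60 80 859 mean [615.6 180.6  69.3] rect [616. 181.] [47.1 96.8] 2.6 zmed 69.9
thin 56 80 536 mean [ 637.8 -226.8   62. ] rect [ 637.7 -227.4] [31.6 96.6] 3.0 zmed 62.0
pad [333.7 173.1] [ 633.8 -122.3] [ 633.9 -122.3] [58.5 78.9] 3.3
pad [290.2 175. ] [628.6 -22.8] [628.7 -22.8] [58.4 79.2] 2.7
pad [246.8 176.9] [623.2  76.3] [623.2  76.6] [57.9 79.5] 3.0
table z -0.2290345650259269
```

View pics/crops.png

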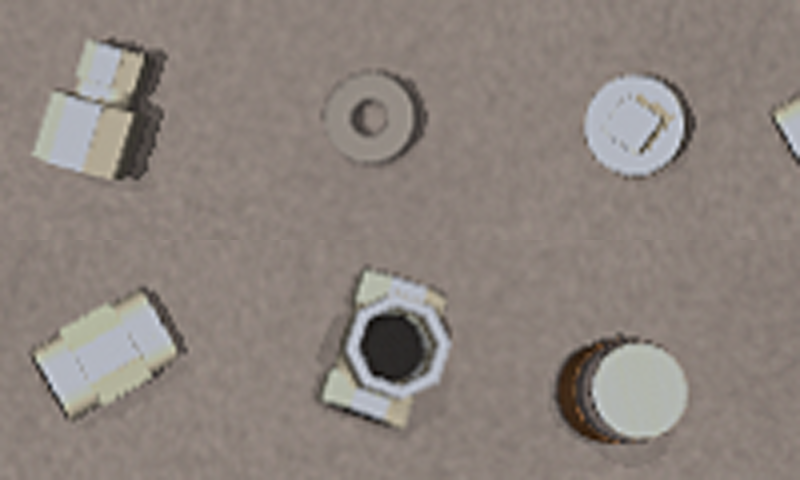

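The crops confirm the choice: white reducer, plug, coupling and tee, each matching its given size. The run is 409 mm long between pipe origins, at a yaw of about 3°. I'm going for the coupling first.

carry_out(
  plan=[
    [[0.41,0.93,-0.1],1,1],
    [[0.41,0.93,-0.1],1,1],
    [[0.41,0.93,-0.1],1,1],
    [[0.41,0.93,-0.1],1,1],
    [[0.41,0.93,-0.1],1,1],
    [[0.41,0.93,-0.1],1,1],
    [[0.41,0.93,-0.1],1,1],
    [[0.41,0.93,-0.1],1,1],
    [[0.41,0.93,-0.1],1,1],
    [[0.41,0.93,-0.1],1,1],
    [[0.41,0.93,-0.1],1,1],
    [[0.41,0.93,-0.1],1,1],
  ],
  grip_force=40,
)

```text
t: 1.1
tool_pos: [341.2, -310.2, 194.7]
eef_rot: [-2.46, -1.953, -0.0]
force: [0.3, -0.4, -0.5]
width: 1.001
grip_force: 0.0
```

carry_out(
  plan=[
    [[0.4,0.935,-0.4],0.98,1],
    [[0.4,0.935,-0.4],0.98,1],
    [[0.4,0.935,-0.4],0.98,1],
    [[0.4,0.935,-0.4],0.98,1],
    [[0.4,0.935,-0.4],0.98,1],
    [[0.4,0.935,-0.4],0.98,1],
    [[0.4,0.935,-0.4],0.98,1],
    [[0.4,0.935,-0.4],0.98,1],
    [[0.4,0.935,-0.4],0.98,1],
    [[0,0,0],0,1],
    [[0,0,0],0,1],
  ],
)

```text
t: 2.02
tool_pos: [448.3, -58.0, 86.2]
eef_rot: [-1.548, -2.731, 0.002]
force: [-0.6, 0.0, 0.9]
width: 0.997
grip_force: 0.0
```

carry_out(
  plan=[
    [[0.04,0,-0.7],0,1],
    [[0,0,-0.7],0,1],
    [[0,0,-0.7],0,1],
    [[0,0,-0.57],0,1],
    [[0,0,0],0,1],
    [[0,0,0],0,-1],
    [[0,0,0],0,-1],
    [[0,0,0],0,-1],
    [[0,0,0],0,-1],
    [[0,0,0],0,-1],
    [[0,0,0],0,-1],
  ],
)

```text
t: 2.93
tool_pos: [452.0, -60.0, 8.9]
eef_rot: [1.551, 2.728, 0.001]
force: [-0.9, -1.5, 6.6]
width: 0.55
grip_force: 42.0
```

carry_out(
  plan=[
    [[0,0,0.8],0,-1],
    [[0,0,0.8],0,-1],
    [[0,0,0.8],0,-1],
    [[0.81,0.65,0],-0.8,-1],
    [[0.81,0.65,0],-0.8,-1],
    [[0.81,0.65,0],-0.8,-1],
    [[0.81,0.65,0],-0.8,-1],
    [[0.81,0.65,0],-0.8,-1],
    [[0.81,0.65,0],-0.8,-1],
    [[0.84,0.66,0],-0.75,-1],
    [[0,0,0],0,-1],
    [[0,0,0],0,-1],
  ],
)

```text
t: 3.93
tool_pos: [622.4, 78.6, 79.2]
eef_rot: [2.159, 2.282, 0.0]
force: [-0.9, 0.0, -0.2]
width: 0.554
grip_force: 41.9
```

```bash
python3 - <<'E'
from h import *
p,d=cam('side'); cv2.imwrite('pics/s1.png',cv2.resize(p[120:340,200:420,::-1],None,fx=2.5,fy=2.5))
print(bot.state()['tool_pos'],bot.state()['eef_rot'],bot.state()['force'])
E
```

```text
[621.00519978  77.82348098  78.88562461] [-2.15978951e+00 -2.28062625e+00  1.46228077e-03] [-0.22266675  0.19770917 -0.60873314]
```

View pics/s1.png

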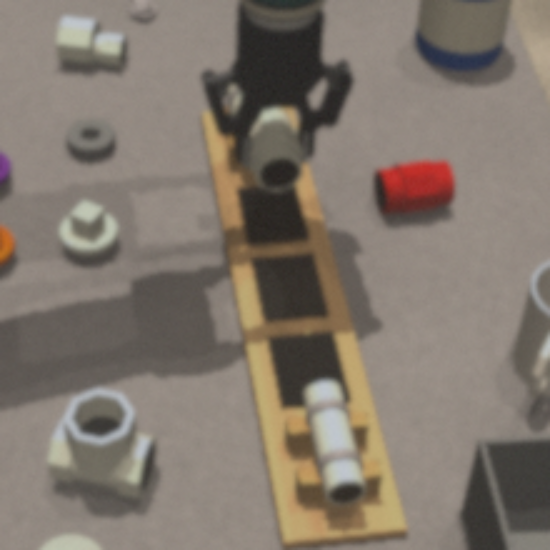

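carry_out(
  plan=[
    [[0.07,-0.03,-0.6],0,-1],
    [[0,0,-0.6],0,-1],
    [[0,0,-0.35],0,-1],
    [[0,0,-0.22],0,-1],
    [[0,0,0],0,-1],
    [[0,0,0],0,-1],
  ],
)

```text
t: 4.48
tool_pos: [622.9, 75.9, 26.2]
eef_rot: [-2.163, -2.278, 0.0]
force: [0.7, -0.2, -0.8]
width: 0.56
grip_force: 42.1
```

carry_out(
  plan=[
    [[0.02,0.02,-0.05],0,-1],
    [[0,0,-0.04],0,-1],
    [[0,0,0],0,-1],
  ],
)

```text
t: 4.73
tool_pos: [624.3, 76.8, 24.9]
eef_rot: [2.162, 2.279, 0.0]
force: [-4.2, -1.2, 6.3]
width: 0.556
grip_force: 42.8
```

Contact. Release, then rise.

carry_out(
  plan=[
    [[0,0,0],0,0.1],
    [[0,0,0],0,0.4],
    [[0,0,0],0,1],
    [[0,0,0],0,1],
    [[0,0,0],0,1],
    [[0,0,0.5],0,1],
    [[0,0,0.8],0,1],
    [[0,0,0.9],0,1],
    [[0,0,0.9],0,1],
    [[0,0,0.9],0,1],
  ],
)

```text
t: 5.57
tool_pos: [623.7, 77.1, 144.1]
eef_rot: [-2.162, -2.279, 0.001]
force: [-0.4, 0.8, -0.1]
width: 0.994
grip_force: 0.0
```

carry_out(
  plan=[
    [[-0.45,0.68,0],1,1],
    [[-0.45,0.68,0],1,1],
    [[-0.45,0.68,0],1,1],
    [[-0.45,0.68,0],1,1],
    [[-0.45,0.68,0],1,1],
    [[-0.45,0.68,0],1,1],
    [[-0.45,0.68,0],1,1],
    [[-0.45,0.68,0],1,1],
    [[-0.45,0.68,0],1,1],
    [[-0.45,0.68,0],1,1],
    [[-0.45,0.68,0],1,1],
    [[-0.45,0.68,0],1,1],
  ],
)

```text
t: 6.57
tool_pos: [461.2, 322.8, 143.2]
eef_rot: [-0.726, -3.056, 0.0]
force: [0.9, 0.1, -0.5]
width: 0.999
grip_force: 0.0
```

carry_out(
  plan=[
    [[-0.43,0.7,-0.6],1,1],
    [[-0.42,0.69,-0.6],1,1],
    [[0,0,-0.6],0.05,1],
    [[0,0,0],0,1],
    [[0,0,0],0,1],
  ],
)

```text
t: 6.98
tool_pos: [435.3, 362.9, 88.1]
eef_rot: [-0.456, -3.106, 0.004]
force: [0.6, 0.7, 1.3]
width: 1.002
grip_force: 0.0
```

```bash
python3 - <<'E'
from h import *
p,d=cam('top'); C=cloud('top',d); P=C[160:195,225:268].reshape(-1,3); Q=P[(P[:,2]>30)&(P[:,2]<80)]
r=cv2.minAreaRect(Q[:,:2].astype(np.float32)); print(r,np.percentile(Q[:,2],[50,90,98]))
E
```

```text
((622.707763671875, 78.77890014648438), (47.92837142944336, 70.27066802978516), 3.365614175796509) [59.16852146 64.35232896 65.84715489]
```

carry_out(
  plan=[
    [[0.03,0.03,-0.7],0,1],
    [[0,0,-0.7],0,1],
    [[0,0,-0.7],0,1],
    [[0,0,-0.58],0,1],
    [[0,0,0],0,1],
    [[0,0,0],0,-1],
    [[0,0,0],0,-1],
    [[0,0,0],0,-1],
    [[0,0,0],0,-1],
    [[0,0,0],0,-1],
    [[0,0,0],0,-1],
  ],
)

```text
t: 7.95
tool_pos: [439.2, 365.6, 11.3]
eef_rot: [0.457, 3.105, 0.004]
force: [0.3, -0.6, 6.3]
width: 0.551
grip_force: 42.5
```

carry_out(
  plan=[
    [[0,0,0.8],0,-1],
    [[0,0,0.8],0,-1],
    [[0,0,0.9],0,-1],
    [[0,-0.5,0.9],0,-1],
    [[0.4,-0.95,0],-0.9,-1],
    [[0.4,-0.95,0],-0.9,-1],
    [[0.4,-0.95,0],-0.9,-1],
    [[0.4,-0.95,0],-0.9,-1],
    [[0.4,-0.95,0],-0.9,-1],
    [[0.4,-0.95,0],-0.9,-1],
    [[0.4,-0.95,0],-0.9,-1],
    [[0.4,-0.95,0],-0.9,-1],
  ],
)

```text
t: 8.95
tool_pos: [533.7, 120.1, 111.5]
eef_rot: [1.4, 2.812, 0.001]
force: [0.3, -0.2, -1.6]
width: 0.551
grip_force: 41.8
```

carry_out(
  plan=[
    [[0.4,-0.95,0],-0.9,-1],
    [[0.4,-0.95,0],-0.9,-1],
    [[0.4,-0.95,0],-0.9,-1],
    [[0.4,-0.95,0],-0.9,-1],
    [[0.4,-0.95,0],-0.9,-1],
    [[0.4,-0.95,0],-0.9,-1],
    [[0.4,-0.95,0],-0.9,-1],
    [[0.4,-0.95,0],-0.9,-1],
    [[0,0,0],0,-1],
    [[0,0,0],0,-1],
    [[0,0,0],0,-1],
  ],
)

```text
t: 9.87
tool_pos: [628.9, -106.3, 110.8]
eef_rot: [-2.196, -2.245, 0.0]
force: [-0.5, -0.5, -0.7]
width: 0.551
grip_force: 41.8
```

carry_out(
  plan=[
    [[0.12,-0.05,-0.8],0.36,-1],
    [[0,0,-0.6],0,-1],
    [[0,0,-0.6],0,-1],
    [[0,0,0],0,-1],
    [[0,0,0],0,-1],
  ],
)

```text
t: 10.28
tool_pos: [631.2, -106.4, 49.7]
eef_rot: [-2.157, -2.28, 0.003]
force: [-0.5, -1.0, -1.1]
width: 0.551
grip_force: 41.7
```

```bash
python3 - <<'E'
from h import *
p,d=cam('side'); cv2.imwrite('pics/s2.png',cv2.resize(p[120:340,200:420,::-1],None,fx=2.5,fy=2.5))
p,d=cam('top'); cv2.imwrite('pics/t2.png',cv2.resize(p[130:230,230:430,::-1],None,fx=4,fy=4))
print(bot.state()['tool_pos'],bot.state()['eef_rot'],bot.state()['force'])
E
```

```text
[ 633.61513501 -107.2944165    52.18574043] [2.15907710e+00 2.28052281e+00 1.26217045e-03] [ 0.47928708  0.23136813 -0.99784054]
```

View pics/s2.png

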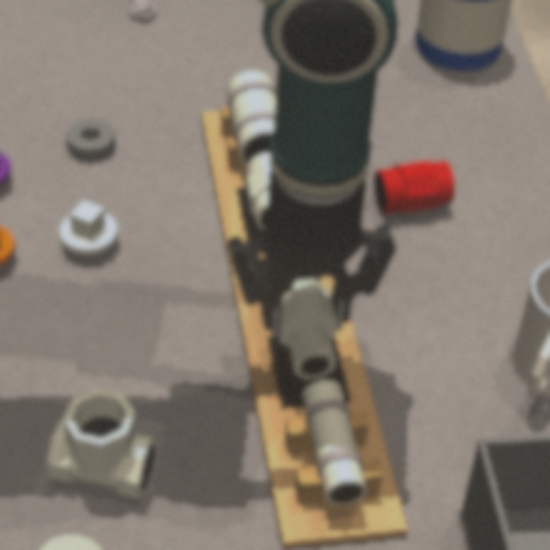

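View pics/t2.png

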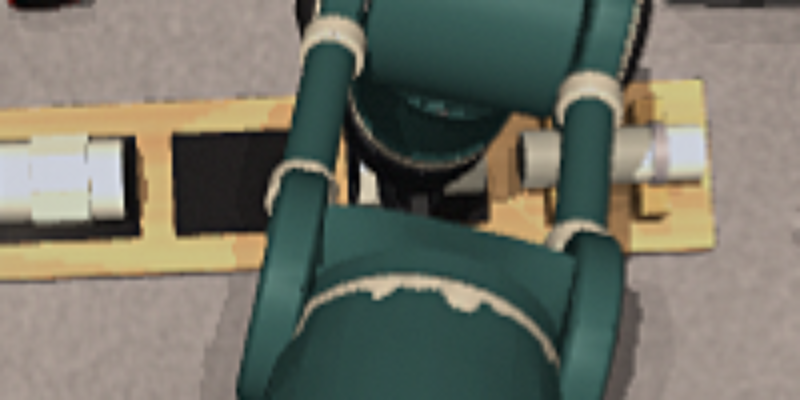

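The reducer is held level with its narrow end towards the thin pipe (side crop (310,330)). I'm lowering it onto the pad.

carry_out(
  plan=[
    [[0,-0.03,-0.4],0,-1],
    [[0,0,-0.25],0,-1],
    [[0,0,-0.08],0,-1],
    [[0,0,-0.05],0,-1],
    [[0,0,0],0,-1],
  ],
)

```text
t: 10.8
tool_pos: [632.8, -108.9, 27.5]
eef_rot: [-2.161, -2.279, 0.001]
force: [0.2, -1.4, -0.9]
width: 0.554
grip_force: 41.8
```

carry_out(
  plan=[
    [[0,0,-0.05],0,-1],
    [[0,0,-0.05],0,-1],
    [[0,0,0],0,-1],
  ],
)

```text
t: 11.05
tool_pos: [633.2, -109.0, 27.3]
eef_rot: [-2.161, -2.28, 0.0]
force: [-6.8, 1.7, 14.5]
width: 0.551
grip_force: 43.6
```

carry_out(
  plan=[
    [[0,0,0.03],0,0.1],
    [[0,0,0],0,0.4],
    [[0,0,0],0,1],
    [[0,0,0],0,1],
    [[0,0,0],0,1],
    [[0,0,0.5],0,1],
    [[0,0,0.8],0,1],
    [[0,0,0.9],0,1],
    [[0,0,0.9],0,1],
    [[0,0,0.9],0,1],
  ],
)

```text
t: 11.88
tool_pos: [632.7, -108.9, 146.0]
eef_rot: [-2.161, -2.279, 0.001]
force: [0.6, -0.8, -0.1]
width: 1.002
grip_force: 0.0
```

carry_out(
  plan=[
    [[-0.45,-0.27,0],1,1],
    [[-0.45,-0.27,0],1,1],
    [[-0.45,-0.27,0],1,1],
    [[-0.45,-0.27,0],1,1],
    [[-0.45,-0.27,0],1,1],
    [[-0.45,-0.27,0],1,1],
    [[-0.45,-0.27,0],1,1],
    [[-0.45,-0.27,0],1,1],
    [[-0.45,-0.27,0],1,1],
    [[-0.45,-0.27,0],1,1],
    [[-0.45,-0.27,0],1,1],
    [[-0.45,-0.27,0],1,1],
  ],
)

```text
t: 12.88
tool_pos: [470.3, -206.4, 145.2]
eef_rot: [-0.725, -3.057, -0.0]
force: [-0.2, -0.2, -0.0]
width: 1.0
grip_force: 0.0
```

carry_out(
  plan=[
    [[-0.27,-0.1,0],0.7,1],
    [[-0.26,-0.11,0],0.7,1],
    [[0,0,0],0,1],
    [[0,0,0],0,1],
  ],
)

```text
t: 13.22
tool_pos: [455.0, -212.5, 145.4]
eef_rot: [0.548, 3.093, 0.0]
force: [0.5, -0.3, 0.4]
width: 1.0
grip_force: 0.0
```

```bash
python3 - <<'E'
from h import *
p,d=cam('top'); C=cloud('top',d); P=C[155:195,312:360].reshape(-1,3); Q=P[(P[:,2]>24)&(P[:,2]<80)]
r=cv2.minAreaRect(Q[:,:2].astype(np.float32)); print(r,np.percentile(Q[:,2],[2,10,50,90,98]))
for i in range(3):
    s=bot.state(); print(s['tool_pos'],s['eef_rot']); cam('side')
E
```

```text
((634.0469970703125, -132.2803955078125), (48.66692352294922, 92.97550201416016), 4.988035678863525) [31.95786414 41.60322646 53.62264042 64.34140938 66.53084008]
[ 455.38486583 -212.40715111  145.45336848] [5.47059449e-01 3.09317062e+00 1.89751601e-04]
[ 455.58005233 -212.33099114  145.4853643 ] [5.45995002e-01 3.09338048e+00 1.42177060e-04]
[ 455.6553665  -212.26833951  145.48716622] [5.45036488e-01 3.09359666e+00 7.42029077e-05]
```

carry_out(
  plan=[
    [[-0.02,0,-0.8],0,1],
    [[0,0,-0.8],0,1],
    [[0,0,-0.8],0,1],
    [[0,0,-0.6],0,1],
    [[0,0,-0.32],0,1],
    [[0,0,0],0,-1],
    [[0,0,0],0,-1],
    [[0,0,0],0,-1],
    [[0,0,0],0,-1],
    [[0,0,0],0,-1],
    [[0,0,0],0,-1],
  ],
)

```text
t: 14.33
tool_pos: [455.8, -213.0, 47.3]
eef_rot: [0.544, 3.091, -0.001]
force: [0.5, 0.2, 3.2]
width: 0.605
grip_force: 42.4
```

```bash
python3 - <<'E'
from h import *
p,d=cam('top'); C=cloud('top',d); P=C[155:195,312:360].reshape(-1,3); Q=P[(P[:,2]>24)&(P[:,2]<80)&(P[:,1]>-165)]
r=cv2.minAreaRect(Q[:,:2].astype(np.float32)); print(r)
W=Q[Q[:,2]>59]; print('wide top',W.min(0),W.max(0))
N=Q[(Q[:,2]>46)&(Q[:,2]<53)]; print('narrow',N.min(0),N.max(0))
p,d=cam('side'); cv2.imwrite('pics/s3.png',cv2.resize(p[120:340,200:420,::-1],None,fx=2.5,fy=2.5))
E
```

```text
((632.619140625, -121.34716033935547), (48.41035079956055, 70.66664123535156), 3.1255242824554443)
wide top [ 614.51100278 -125.09985806   59.01659915] [650.74646335 -85.5027875   70.12748794]
narrow [ 607.04100973 -155.65835747   46.0378007 ] [656.88202008 -86.06838974  52.96243849]
```

View pics/s3.png

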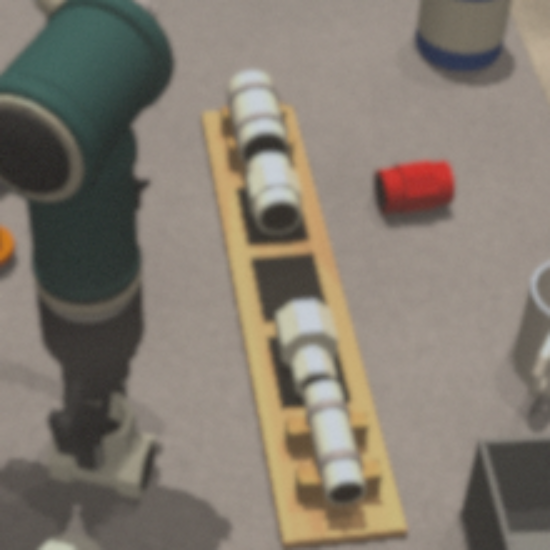

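Coupling (crop (275,195)) and reducer (310,340) lie in line on their pads. Measured errors are about 2 mm, and the tee is gripped.

carry_out(
  plan=[
    [[0,0,0.9],0,-1],
    [[0,0,0.95],0,-1],
    [[0,0,0.95],0,-1],
    [[0.41,0.45,0.2],-0.96,-1],
    [[0.41,0.45,0],-0.96,-1],
    [[0.41,0.45,0],-0.96,-1],
    [[0.41,0.45,0],-0.96,-1],
    [[0.41,0.45,0],-0.96,-1],
    [[0.41,0.45,0],-0.96,-1],
    [[0.41,0.45,0],-0.96,-1],
    [[0.41,0.45,0],-0.96,-1],
    [[0.41,0.45,0],-0.96,-1],
  ],
)

```text
t: 15.43
tool_pos: [565.0, -90.1, 135.2]
eef_rot: [-1.65, -2.672, 0.001]
force: [0.1, -0.5, -1.4]
width: 0.604
grip_force: 42.8
```

carry_out(
  plan=[
    [[0.41,0.46,0],-0.96,-1],
    [[0.41,0.46,0],-0.96,-1],
    [[0.41,0.46,0],-0.96,-1],
    [[0.41,0.46,0],-0.96,-1],
    [[0.41,0.44,0],-0.96,-1],
    [[0,0,0],0,-1],
    [[0,0,0],0,-1],
    [[0,0,0],0,-1],
  ],
)

```text
t: 16.1
tool_pos: [625.7, -22.8, 135.1]
eef_rot: [-2.163, -2.277, 0.003]
force: [-0.0, 1.0, -0.8]
width: 0.605
grip_force: 42.7
```

```bash
python3 - <<'E'
from h import *
for i in range(4):
    s=bot.state(); e=s['eef_rot']; print(s['tool_pos'],2*np.degrees(np.arctan(e[1]/e[0]))-90,s['force'])
    p,d=cam('side') 
cv2.imwrite('pics/s4.png',cv2.resize(p[120:340,200:420,::-1],None,fx=2.5,fy=2.5))
E
```

```text
[625.68641359 -22.79402826 135.14117474] 2.958413991582418 [-0.02890548  1.02165126 -0.82027993]
[625.61943305 -23.05049277 135.25185571] 2.9126207011054817 [-0.01504071 -0.81838077 -1.29204319]
[625.72644213 -23.16408697 135.42284222] 2.877481047000728 [ 1.15894799  0.37708892 -1.11137867]
[625.86522703 -23.22480006 135.60547151] 2.8530813672476825 [-0.22498424 -0.80637188 -2.6500535 ]
```

View pics/s4.png

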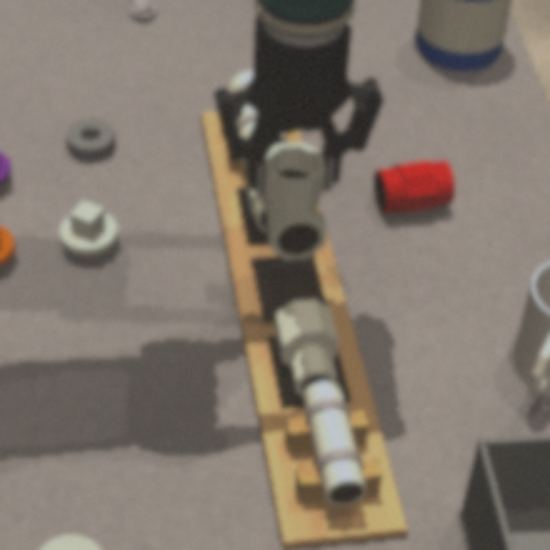

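The tee is held level with its branch up, over the middle pad (crop (292,205)). Lowering it now.

carry_out(
  plan=[
    [[0.08,0,-0.7],0,-1],
    [[0,0,-0.7],0,-1],
    [[0,0,-0.6],0,-1],
    [[0,0,-0.3],0,-1],
    [[0,0,-0.05],0,-1],
    [[0,0,-0.05],0,-1],
    [[0,0,0],0,-1],
  ],
)

```text
t: 16.88
tool_pos: [629.6, -22.8, 64.5]
eef_rot: [2.165, 2.276, 0.001]
force: [0.8, -0.2, -1.8]
width: 0.601
grip_force: 42.8
```

carry_out(
  plan=[
    [[-0.02,0,-0.04],0,-1],
    [[0,0,-0.04],0,-1],
    [[0,0,0],0,-1],
  ],
)

```text
t: 17.13
tool_pos: [629.4, -22.6, 63.3]
eef_rot: [2.164, 2.275, 0.002]
force: [-1.5, 0.4, 3.8]
width: 0.606
grip_force: 43.3
```

carry_out(
  plan=[
    [[0,0,-0.02],0,-0.9],
    [[0,0,0],0,0.3],
    [[0,0,0],0,0.6],
    [[0,0,0],0,1],
    [[0,0,0],0,1],
    [[0,0,0],0,1],
    [[0,0,0.5],0,1],
    [[0,0,0.8],0,1],
    [[0,0,0.9],0,1],
    [[0,0,0.9],0,1],
  ],
)

```text
t: 17.97
tool_pos: [627.8, -22.5, 153.9]
eef_rot: [-2.164, -2.275, 0.002]
force: [0.7, 0.7, 0.3]
width: 0.998
grip_force: 0.0
```

carry_out(
  plan=[
    [[-0.7,0.3,0],-0.85,1],
    [[-0.7,0.3,0],-0.85,1],
    [[-0.7,0.3,0],-0.85,1],
    [[-0.7,0.3,0],-0.85,1],
    [[-0.7,0.3,0],-0.85,1],
    [[-0.7,0.3,0],-0.85,1],
    [[-0.7,0.3,0],-0.85,1],
    [[-0.7,0.3,-0.5],-0.85,1],
    [[-0.6,0.3,-0.5],-0.8,1],
    [[0,0,-0.5],0,1],
    [[0,0,0],0,1],
    [[0,0,0],0,1],
  ],
)

```text
t: 18.97
tool_pos: [441.8, 58.5, 108.4]
eef_rot: [-2.787, -1.448, 0.002]
force: [0.0, 0.5, -0.7]
width: 1.002
grip_force: 0.0
```

```bash
python3 - <<'E'
from h import *
for i in range(3):
    s=bot.state(); e=s['eef_rot']; print(s['tool_pos'],2*np.degrees(np.arctan(e[1]/e[0]))-90,s['force'])
    p,d=cam('top') 
C=cloud('top',d); P=C[150:200,262:320].reshape(-1,3)
for lo,hi in((30,75),(86,100)):
    Q=P[(P[:,2]>lo)&(P[:,2]<hi)&(abs(P[:,1]+23)<55)]; print(len(Q),cv2.minAreaRect(Q[:,:2].astype(np.float32)),np.percentile(Q[:,2],[5,50,95]))
    if lo>80:
        A=np.c_[Q[:,:2]-Q[:,:2].mean(0),np.ones(len(Q))]; print('rim slope',np.linalg.lstsq(A,Q[:,2],rcond=None)[0])
cv2.imwrite('pics/t5.png',cv2.resize(p[130:230,170:430,::-1],None,fx=3,fy=3))
E
```

```text
[441.82786925  58.5246503  108.3952983 ] -35.097739405036094 [ 0.02856554  0.51751263 -0.66999486]
[443.09866463  58.47140482 109.36310614] -35.11870500603285 [ 1.24119817 -0.38360183  0.53607479]
[443.85421819  58.40787007 109.89967416] -35.14106091398062 [-0.34317315  0.15844934 -0.1233715 ]
567 ((627.2718505859375, -22.02629852294922), (49.42335891723633, 77.18594360351562), 5.592543125152588) [45.08713268 64.87956309 71.5609278 ]
227 ((628.1448974609375, -21.663057327270508), (51.807838439941406, 51.41892623901367), 3.1820321083068848) [88.55720643 93.54366196 96.71858027]
rim slope [ 3.61412770e-03 -4.14918618e-03  9.33276987e+01]
```

View pics/t5.png

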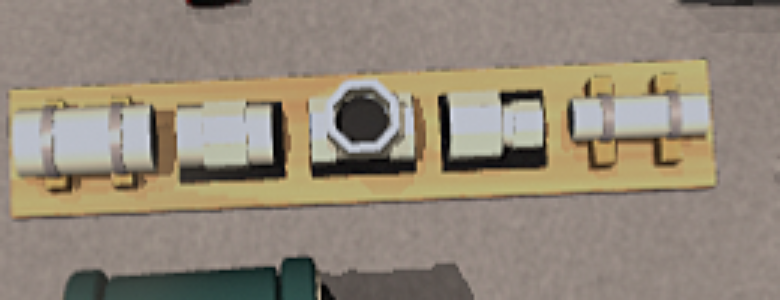

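Coupling, tee and reducer sit in line on their pads (picture (230,135), (362,125), (495,125)), with the tee rim level. Now the plug.

carry_out(
  plan=[
    [[-0.02,0,-0.7],0,1],
    [[0,0,-0.7],0,1],
    [[0,0,-0.7],0,1],
    [[0,0,-0.7],0,1],
    [[0,0,0],0,1],
    [[0,0,0],0,-1],
    [[0,0,0],0,-1],
    [[0,0,0],0,-1],
    [[0,0,0],0,-1],
    [[0,0,0],0,-1],
    [[0,0,0],0,-1],
    [[0,0,0],0,-1],
  ],
)

```text
t: 20.12
tool_pos: [443.1, 58.6, 26.2]
eef_rot: [2.788, 1.447, 0.003]
force: [-0.3, -0.8, 5.7]
width: 0.27
grip_force: 41.2
```

carry_out(
  plan=[
    [[0,0,0.8],0,-1],
    [[0,0,0.9],0,-1],
    [[0,0,0.9],0,-1],
    [[0,0,0.9],0,-1],
    [[0.77,-0.335,0.4],0,-1],
    [[0.77,-0.335,0],0,-1],
    [[0.77,-0.335,0],0,-1],
    [[0.77,-0.335,0],0,-1],
    [[0.77,-0.335,0],0,-1],
    [[0.77,-0.335,0],0,-1],
    [[0.77,-0.335,0],0,-1],
    [[0.77,-0.335,0],0,-1],
  ],
)

```text
t: 21.12
tool_pos: [627.5, -22.4, 141.6]
eef_rot: [-2.788, -1.447, 0.001]
force: [0.3, 0.0, 0.1]
width: 0.273
grip_force: 40.4
```

carry_out(
  plan=[
    [[0,0,0],0,-1],
    [[0,0,0],0,-1],
    [[0,0,0],0,-1],
  ],
)

```text
t: 21.37
tool_pos: [625.7, -21.7, 141.3]
eef_rot: [-2.787, -1.446, 0.002]
force: [0.3, 0.2, -0.7]
width: 0.272
grip_force: 40.4
```

```bash
python3 - <<'E'
from h import *
for i in range(3):
    s=bot.state(); e=s['eef_rot']; print(s['tool_pos'],s['force'],s['width'])
    p,d=cam('side') 
cv2.imwrite('pics/s6.png',cv2.resize(p[150:300,230:380,::-1],None,fx=4,fy=4))
E
```

```text
[625.70108742 -21.70662925 141.25345965] [ 0.3399205   0.2264284  -0.66293642] 0.2718774710241401
[625.46161227 -21.50044388 141.36286451] [-0.35557135  0.98990306 -0.66621088] 0.27272728105014865
[625.4165241  -21.38509229 141.52594157] [-0.38060909  0.66852657  0.07056591] 0.2715602458045832
```

View pics/s6.png

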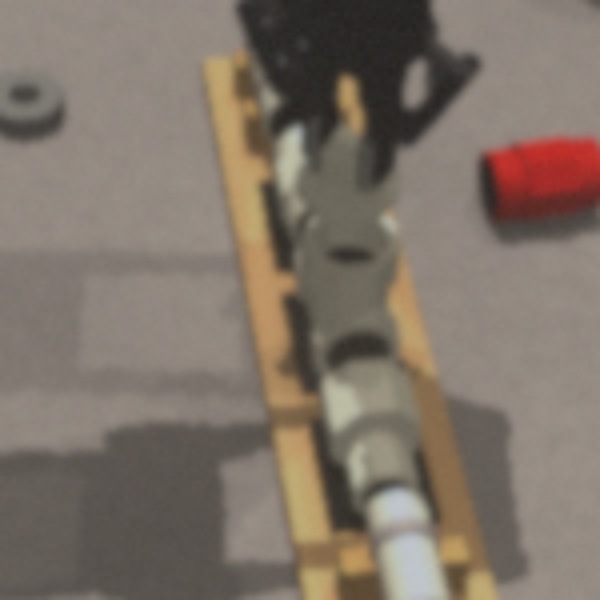

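The plug is upright above the mouth (crop (345,200)). I'm shifting 2.7 mm in x and lowering.

carry_out(
  plan=[
    [[0.09,-0.01,0],0,-1],
    [[0,0,-0.4],0,-1],
    [[0,0,-0.4],0,-1],
    [[0,0,-0.2],0,-1],
    [[0,0,0],0,-1],
    [[0,0,0],0,-1],
  ],
)

```text
t: 22.02
tool_pos: [628.3, -22.1, 110.2]
eef_rot: [-2.787, -1.447, 0.004]
force: [-0.1, 0.6, -1.1]
width: 0.271
grip_force: 40.4
```

Inside without touching; now seating it.

carry_out(
  plan=[
    [[0,0,-0.07],0,-1],
    [[0,0,-0.05],0,-1],
    [[0,0,-0.04],0,-1],
    [[0,0,0],0,-1],
  ],
)

```text
t: 22.35
tool_pos: [629.5, -22.2, 107.1]
eef_rot: [2.788, 1.447, 0.0]
force: [-0.2, 0.2, -1.1]
width: 0.27
grip_force: 40.4
```

carry_out(
  plan=[
    [[-0.02,0,-0.04],0,-1],
    [[0,0,-0.04],0,-1],
    [[0,0,0],0,-1],
  ],
)

```text
t: 22.6
tool_pos: [629.5, -22.2, 106.3]
eef_rot: [2.788, 1.447, 0.002]
force: [-2.4, 0.3, 5.5]
width: 0.271
grip_force: 41.2
```

Seated contact. Release slowly and rise clear.

carry_out(
  plan=[
    [[0,0,0],0,-0.3],
    [[0,0,0],0,-0.1],
    [[0,0,0],0,0.2],
    [[0,0,0],0,0.5],
    [[0,0,0],0,0.5],
    [[0,0,0.4],0,0.5],
    [[0,0,0.7],0,0.5],
    [[0,0,0.9],0,0.5],
    [[0,0,0.9],0,0.5],
    [[0,0,0.9],0,0.5],
  ],
)

```text
t: 23.43
tool_pos: [628.7, -22.2, 220.5]
eef_rot: [-2.788, -1.447, -0.0]
force: [0.4, -0.4, -0.1]
width: 0.748
grip_force: 0.0
```

carry_out(
  plan=[
    [[-0.8,-0.5,0.2],0,0.5],
    [[-0.8,-0.5,0.2],0,0.5],
    [[-0.8,-0.5,0.2],0,0.5],
    [[-0.8,-0.5,0.2],0,0.5],
    [[-0.8,-0.5,0.2],0,0.5],
    [[-0.7,-0.5,0],0,0.5],
    [[0,0,0],0,0.5],
    [[0,0,0],0,0.5],
  ],
)

```text
t: 24.1
tool_pos: [487.4, -112.8, 249.9]
eef_rot: [2.789, 1.444, 0.003]
force: [0.0, 0.2, -0.0]
width: 0.751
grip_force: 0.0
```

```bash
python3 - <<'E'
from h import *
p,d=cam('top'); C=cloud('top',d)
def rep(n,b,a,lo,hi,y0,y1):
    P=C[b[0]:b[1],a[0]:a[1]].reshape(-1,3); Q=P[(P[:,2]>lo)&(P[:,2]<hi)&(P[:,1]>y0)&(P[:,1]<y1)]
    if len(Q)<5: return print(n,len(Q))
    r=cv2.minAreaRect(Q[:,:2].astype(np.float32)); print(n,len(Q),np.round(r[0],1),np.round(r[1],1),round(r[2],1),'z',np.percentile(Q[:,2],[5,50,95]).round(1))
rep('coup',(150,200),(222,270),30,80,35,122); rep('tee',(150,200),(262,320),30,75,-80,35); rep('flange',(140,200),(262,320),97,107,-80,35)
rep('boss',(140,200),(262,320),120,140,-80,35); rep('red',(150,195),(312,365),24,80,-165,-78); rep('can',(245,280),(418,455),68,80,-400,-300)
cv2.imwrite('pics/t7.png',cv2.resize(p[130:290,170:460,::-1],None,fx=2.7,fy=2.7))
E
```

```text
coup 686 [622.9  78.3] [48.7 70.1] 2.5 z [44.7 58.9 65.1]
tee 308 [627.4 -21.8] [50.1 76.4] 4.1 z [41.1 58.6 68.8]
flange 377 [629.3 -22.1] [53.3 54.1] 89.0 z [ 98.6 101.8 105.3]
boss 138 [628.7 -21.8] [24.3 23.5] 57.4 z [122.7 125.9 128.5]
red 203 [ 632.2 -104.9] [48.4 37.6] 3.7 z [42.6 60.8 66.4]
can 475 [ 431.8 -343.1] [51.9 50.9] 57.1 z [71.2 75.1 78.4]
```

View pics/t7.png

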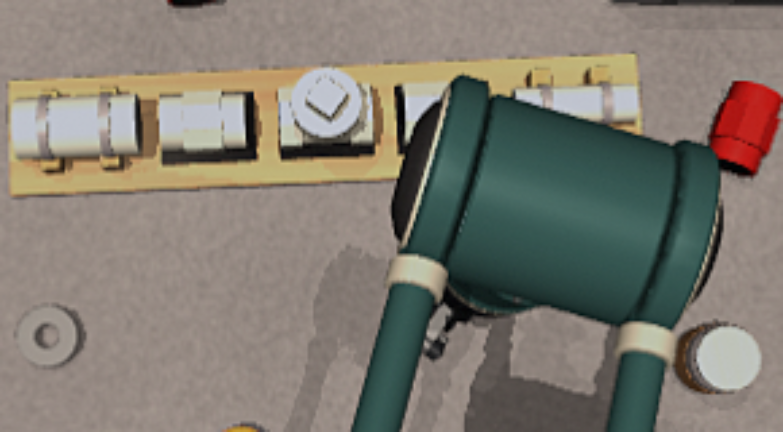

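The plug is seated at picture (327,100): flange top at 101.8 mm, where 102 is expected. The coupling, tee and can are in place. The reducer is partly hidden by the arm, but its visible wide end has not moved. Handing in.

```bash
python3 -c "
from station import bot
print(bot.finish_job())"
```

```text
the job is handed in; nothing more can be done
None
```

The job is handed in: coupling, tee and reducer each measured within about 3 mm of their pad centres and in line, the plug is seated upright in the tee, and the can was not moved; no verdict came back.

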